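Shut the tagged valve under the sliding cover of the bench air manifold

ROBOT

A 6-joint arm with a two-finger parallel gripper is mounted at the origin on a cart in front of the work surface, level with it; the furniture and walls round the work are solid. World frame = base frame: x ahead of the robot, y to its left, z up, the work surface at z = 0. Lengths are in m, angles in degrees, forces in N, time in s.
With the tool pointing down it reaches from about 0.4 to 0.825 m from the base axis. Payload 7 kg.
Tool frame: the origin (TCP) lies at the very end of the fingers, on their centre line; the grasp point (between the pads) lies 19 mm behind it (r.grasp_offset is the z of the grasp point in the tool frame, in m); z points along the fingers, y is the direction in which the jaws open and shut (so a half turn about z gives the same grasp; the last joint's range is limited). The gripper opens to 88 mm and grips with 3 to 60 N. Pads are 19 mm wide; open, the fingers measure 130 mm over their backs; the gripper's body (78 mm by 193 mm) begins 47 mm behind the grasp point.
Start: joints at [-47.779, 20.546, 0.682, 0, -70.136, -16.507], TCP at [0.293, -0.608, 0.227] pointing down, gripper open.
Joint ranges: [-176.03, 176.03], [-82.01, 121.73], [-58.28, 71.71], [-173.87, 95.51], [-174.79, -0.11], [-173.66, 173.66]. Speed limits (degrees/s): [136.94, 136.94, 172.46, 180, 180, 180].

INTERFACE

Orientations are given as [roll, pitch, yaw] about the fixed x, y, z axes, in that order (R = Rz(yaw) Ry(pitch) Rx(roll)).
In Python, from plant import r gives the robot as it stands.
- The arm moves only by the tool carry_out, never from a script. Its argument "plan" is a list of rows, each a list of 6 numbers: the shift along the world's x, y, z in m, then the turn, a rotation vector about the world's x, y, z in rad. In form: [[tx, ty, tz, wx, wy, wz], ...]. A call has 1 to 12 rows; each row shifts and turns the pose as measured when the row begins; what a row does not reach is not made up. A row lasts 1/12 s, in which the tool goes at most 41.7 mm and 7.16 degrees, less where a joint would pass 70% of its speed; a pose out of reach is approached as far as the arm can. A call with a gripper value outside its range is refused whole. "fingers" is the closure, from -1 (fully open) to 1 (shut), set as the call begins (left out, the last holds). The fingers move at their own pace and stop on an object; "force" is the grip in N (left out, the last holds). Time passes only in rows, so rows that do not move let the fingers close. It gives the time, the measured TCP pose, the force and the opening at its end, in the units of the state.
- r.get_state(): the state, without advancing time (a new reading comes with each control period).
- r.capture(name): name is "scene" or "top" or "wrist"; returns the picture (384x512x3 uint8, red, green, blue); there is no depth.
- r.camera_model(name): a dict with "fov_y" (degrees; the focal length in pixels is half the picture's height over the tangent of half this angle, whatever the lens; pixels are square), "cx", "cy" (the principal point, pixels), "k1" (the pictures are not rectified: a ray, as slopes to the right and down, at radius r is drawn at 1 + k1 r^2 times it, then the intrinsics apply), "R" (3x3) and "t" (3): a world point X has camera coordinates R X + t; the wrist camera has in their place "mount" (4x4, takes a point from camera to tool coordinates, whose origin is the TCP and whose axes are the flange's). Camera axes: x right, y down, z forward; pixel columns grow to the right and rows downward; lengths in m; the calibration is good to about 2 mm. A picture is of the moment at which its call begins: read the wrist's pose just before it. camera_model takes no time and is no camera call.
- r.close_job(): hands the job in, once; it reports no verdict.
The state is a dict: "time_s": time; "joints": joint angles; "qd": joint speeds; "joint_torque": joint torques, N m; "tcp_pos": TCP position; "eef_rot": TCP orientation; "contact_force": force on the tool from outside, world axes, zero at the start; "moment": the same for the moment, N m; "gripper_width": finger opening in m.
Only numpy, scipy, OpenCV 4.12 (cv2) and the standard library are available. Lean on these libraries where they do the work, as an engineer would, in place of code of your own. Each camera call takes 0.05 s, during which the arm holds its last target.

TASK

Push the white cover of the bench air manifold aside along its rails, to the right, as far as it goes, so that the two valve handles under it are uncovered. Then push the black handle that carries the round tag disc on its hub sideways, from its left side and without pinching it, a quarter turn until it is fully shut against its stop (pointing to the right, along the manifold). Leave the other valve as it is, leave the cover open and the loose glassware and bottles where they stand, and finish clear of everything.

Things in the scene. Friction and masses are not known exactly. Their poses are not given: they have to be found in the camera images.
- manifold: Fixed grey tray, 94 (x) by 360 (y) mm, 14 mm thick; side rails to z 20 mm, brass header pipe to z 31 mm. Origin: centre of the underside, on the worktop. y runs along it to the left, x away from the robot; left, right (-y) and front (-x) below are in this frame. Valve axes at x +18 mm, y +146 and +60 mm; which one is tagged varies.
- cover (a joint): Slide of the white cover to the right (-y of the manifold), m: 0 = over both valves, 0.186 = stop, valves fully uncovered. Starts at 0 to 0.015; about 2 N friction, stays where left. The cover is a sleeve open at both ends, 98 (x) by 168 (y) mm, its flat top 68 mm above the worktop.
- cover_push (a point): Centre of the cover's push face: upright, flat, 76 mm wide (x), from 67 to 91 mm above the worktop, at the very left end of the cover, facing left (+y); a ramp slopes down behind it. Push it to the right (-y). Fingertips must stay above 64 mm over the worktop to pass over the valves (63 mm high).
- tagged_handle (a joint): Hinge of the tagged handle about a vertical axis, rad: 0 = open, it points to the front (-x of the manifold); 1.571 = stop, shut, it points right (-y). Grows counter-clockwise seen from above. Starts at 0 to 0.2; friction 0.05 N m, stays where left.
- tagged_axis (a point): On the tagged valve's turning axis, 49 mm above the worktop. Its handle is a straight black lever, 48 mm long from here, 10 mm thick, from 40 to 58 mm above the worktop, with a round light metal disc, 32 mm across, on its hub (58 to 62 mm high). Below: brass valve body, 26 mm across, and a hose nozzle to the front (top at 28 mm).
- tagged_tip (a point): Free end of the tagged handle, 48 mm from the axis, 49 mm above the worktop, on the lever's centre line.
- plain_handle (a joint): Hinge of the other valve's handle, same as the tagged one but without the disc; starts at 0 to 0.2 and must be left there.
- plain_tip (a point): Free end of the plain handle, 48 mm from its axis, 49 mm above the worktop.
- analyser_front (a point): Centre of the front of the big white analyser that stands behind the manifold and never moves: an upright wall facing -x, 337 mm wide (y), 400 mm high from the worktop. Keep arm and gripper clear of it; the way across from right to left is in front of it, over the manifold.
- beaker_mid (a point): Centre (half-way up) of a loose empty beaker, 46 mm across and 58 mm high, to the left of the manifold; leave it.
- oil_bottle_mid (a point): Centre of a loose brown bottle with black cap, 34 mm across and 70 mm high, to the right of the manifold; leave it.
- stain_a_mid (a point): Centre of a loose dark dropper bottle with white cap, 34 mm across and 89 mm high, to the right of the manifold; leave it.

How it is judged:
By the outcome, as a careful person would: the job done as asked, in the order asked, and still so for the second after the job is handed in, with the robot touching nothing.
It also fails if it takes over 45 s, if anything falls off the work surface, if the arm or the gripper's body presses on something with over 40 N, if the wrist force passes 120 N, or if a joint passes its speed limit or range.

## Working session

There is one attempt and no reset: what is moved stays moved. The work goes in short steps, Python scripts to look and compute and a tool call to move; the robot and the scene stay as the last step left them, time stands still between calls to the robot, and variables do not carry over. Pictures are saved under pics/ and viewed, and the job is handed in when it is done.

Besides the shell and the picture viewer there is one more tool, called after "Emit:" by a JSON object that holds its "fn" and its "kwargs". carry_out: Moves the arm, as the interface text tells. Its arguments: {"type":"object","properties":{"plan":{"type":"array"},"fingers":{"type":"number"},"force":{"type":"number"}},"required":["plan"]}

```bash
mkdir -p pics; ls; cat > h.py <<'E'
import numpy as np, cv2
from plant import r
def save(n,f):
    im=r.capture(n); cv2.imwrite('pics/'+f,cv2.cvtColor(im,cv2.COLOR_RGB2BGR)); return im
def K(m): 
    f=192/np.tan(np.radians(m['fov_y'])/2); return f
def proj(n,X,m=None):
    m=m or r.camera_model(n); c=np.array(m['R'])@np.array(X,float)+np.array(m['t']); s=c[:2]/c[2]; s=s*(1+m['k1']*(s@s)); return K(m)*s+[m['cx'],m['cy']]
def ray(n,uv):
    m=r.camera_model(n); d=(np.array(uv,float)-[m['cx'],m['cy']])/K(m); s=d.copy()
    for _ in range(30): s=d/(1+m['k1']*(s@s))
    R=np.array(m['R']); return -R.T@np.array(m['t']), R.T@np.array([s[0],s[1],1])
def onz(n,uv,z):
    o,d=ray(n,uv); return o+d*(z-o[2])/d[2]
E
python3 - <<'E'
from h import *
for n in('scene','top'):
    save(n,n+'0.png'); m=r.camera_model(n); print(n,m['fov_y'],m['k1'],-np.array(m['R']).T@np.array(m['t']),np.array(m['R'])[2])
print(r.get_state())
E
```

```text
pics
scene 46.290890997256966 0.0626137473040408 [-0.14047507  0.85423724  0.78308062] [ 0.53978584 -0.66971163 -0.51001724]
top 57.2990704407431 -0.08114717691768637 [ 0.50750765 -0.0170174   1.10203029] [ 0.0426742  -0.03232937 -0.99856583]
{'time_s': 0.1, 'joints': array([-4.77805622e+01,  2.05883180e+01,  6.38546727e-01, -1.73216944e-02,
       -7.01357319e+01, -1.65076872e+01]), 'qd': array([ 0.01637701, -0.04544189,  0.15760022,  0.11046   , -0.04871918,
       -0.00860042]), 'joint_torque': array([-1.07472959e-03, -5.84162664e+01,  2.93751436e+01,  7.01543212e+00,
        1.01554327e-02, -6.28929911e-05]), 'tcp_pos': array([ 0.29263449, -0.60777957,  0.22570292]), 'eef_rot': array([ 1.79913394e+02, -8.68430827e-03, -1.54294141e+02]), 'contact_force': array([-0.73666905,  0.11962883, -0.4530126 ]), 'moment': array([ 0.02572738, -0.00370381, -0.01504208]), 'gripper_width': 0.08755888499275724}
```

View pics/scene0.png

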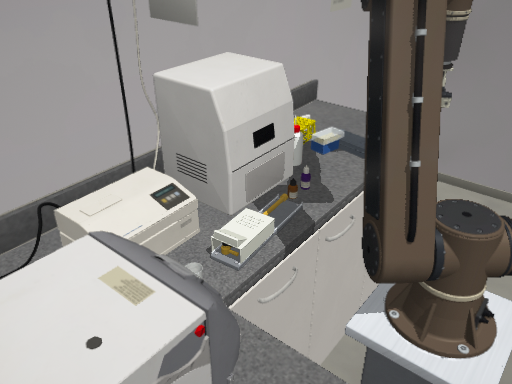

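View pics/top0.png

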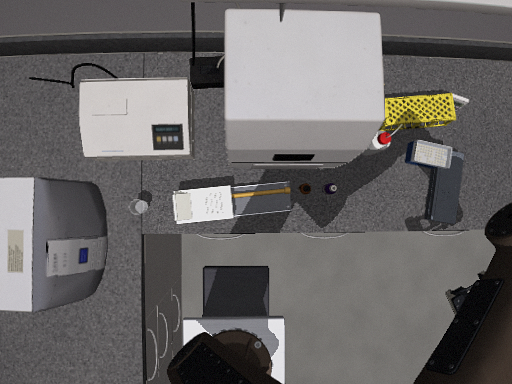

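The top view shows the manifold at about columns 172–292, rows 182–222, with the white cover at its left end, the beaker at (138,207) and the bottles at (305,188) and (332,188). I'll zoom in.

```bash
python3 - <<'E'
import cv2
a=cv2.imread('pics/top0.png')[165:240,120:350]; cv2.imwrite('pics/top0z.png',cv2.resize(a,None,fx=3.4,fy=3.4,interpolation=cv2.INTER_CUBIC))
a=cv2.imread('pics/scene0.png')[155:285,180:330]; cv2.imwrite('pics/scene0z.png',cv2.resize(a,None,fx=4.5,fy=4.5,interpolation=cv2.INTER_CUBIC))
E
```

```text
(no output)
```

View pics/top0z.png

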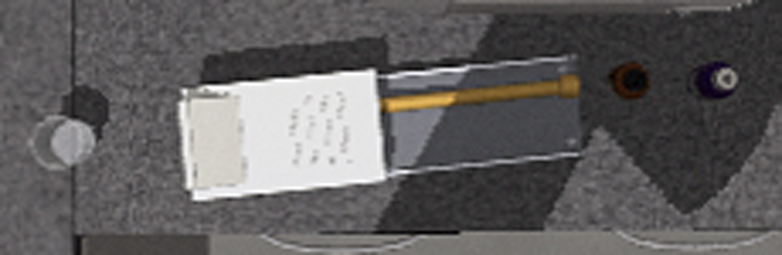

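View pics/scene0z.png

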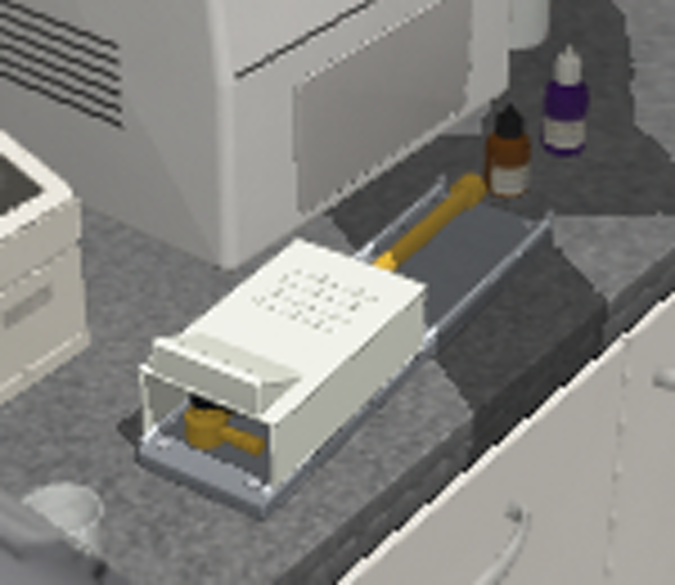

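```bash
python3 - <<'E'
from h import *
z=lambda u,v:(u/3.4+120-.35,v/3.4+165-.35)
P={'railF1':(392,174,.02),'railF2':(580,154,.02),'railB1':(382,76,.02),'railB2':(577,57,.02),'cRB':(375,70,.068),'cRF':(386,178,.068),'pB':(181,90,.091),'pF':(193,199,.091)}
W={k:onz('top',z(a,b),c) for k,(a,b,c) in P.items()}
for k,v in W.items(): print(k,v.round(4))
for k,uv in {'oil':(630,80),'stain':(717,80),'beak':(62,143)}.items(): print(k,onz('top',z(*uv),.06).round(3))
for a,b in(('railF1','railF2'),('railB1','railB2'),('cRF','pF'),('cRB','pB')):
    d=W[b]-W[a]; print(a,b,np.linalg.norm(d[:2]).round(4),np.degrees(np.arctan2(d[1],d[0])).round(2))
for n,a,b in(('w','cRF','cRB'),('wp','pF','pB'),('railw','railF2','railB2')):
    d=W[b]-W[a];print(n,np.linalg.norm(d[:2]),np.degrees(np.arctan2(d[1],d[0])))
# scene checks : bottom left tray corners
zs=lambda u,v:(u/4.5+180-.4,v/4.5+155-.4)
for n,uv,h in(('trayLF',(265,502),.014),('trayLB',(143,448),.014),('pTopB',(155,345),.091),('pTopF',(268,385),.091),('cRF',(425,290),.068),('railF2',(552,213),.02),('anaLcorner',(225,265),0.)):
    print(n,onz('scene',zs(*uv),h).round(4))
for k,uv in (('anaTopA',(226,162)),('anaTopB',(383,162))): print(k,onz('top',uv,0).round(3))
E
```

```text
railF1 [ 0.4733 -0.0057  0.02  ]
railF2 [ 0.4902 -0.1765  0.02  ]
railB1 [0.5619 0.003  0.02  ]
railB2 [ 0.5786 -0.1746  0.02  ]
cRB [0.5647 0.0082 0.068 ]
cRF [ 0.4714 -0.001   0.068 ]
pB [0.5472 0.1715 0.091 ]
pF [0.4553 0.1612 0.091 ]
oil [ 0.556 -0.216  0.06 ]
stain [ 0.555 -0.293  0.06 ]
beak [0.503 0.281 0.06 ]
railF1 railF2 0.1717 -84.32
railB1 railB2 0.1784 -84.64
cRF pF 0.163 95.65
cRB pB 0.1643 96.13
w 0.09381986713616079 5.611606026926576
wp 0.09245571740296421 6.401221204812448
railw 0.08838004633831147 1.2077720492535111
trayLF [0.4517 0.1735 0.014 ]
trayLB [0.5401 0.1819 0.014 ]
pTopB [0.5308 0.1767 0.091 ]
pTopF [0.4555 0.1647 0.091 ]
cRF [0.4619 0.0065 0.068 ]
railF2 [ 0.4894 -0.1834  0.02  ]
anaLcorner [ 0.6453 -0.0116  0.    ]
anaTopA [0.642 0.022 0.   ]
anaTopB [ 0.642 -0.483  0.   ]
```

```bash
python3 - <<'E'
from h import *
for zz in (0,.1,.2,.3): print(zz,onz('top',(106,240),zz).round(3),onz('top',(62,180),zz).round(3),onz('scene',(190,315),zz).round(3),onz('scene',(110,238),zz).round(3), onz('top',(190,157),zz).round(3),onz('scene',(238,350),zz).round(3))
s=r.get_state(); print(s['tcp_pos'],s['eef_rot'])
E
```

```text
0 [0.399 0.399 0.   ] [0.587 0.543 0.   ] [0.439 0.361 0.   ] [0.829 0.297 0.   ] [0.658 0.135 0.   ] [0.29  0.366 0.   ]
0.1 [0.408 0.361 0.1  ] [0.58  0.492 0.1  ] [0.365 0.424 0.1  ] [0.705 0.368 0.1  ] [0.644 0.121 0.1  ] [0.235 0.428 0.1  ]
0.2 [0.418 0.323 0.2  ] [0.573 0.441 0.2  ] [0.291 0.487 0.2  ] [0.582 0.44  0.2  ] [0.631 0.108 0.2  ] [0.18  0.491 0.2  ]
0.3 [0.428 0.286 0.3  ] [0.566 0.39  0.3  ] [0.217 0.55  0.3  ] [0.458 0.511 0.3  ] [0.617 0.094 0.3  ] [0.125 0.553 0.3  ]
[ 0.29263449 -0.60777957  0.22570292] [ 1.79913394e+02 -8.68430827e-03 -1.54294141e+02]
```

Emit:
{"fn": "carry_out", "kwargs": {"plan": [[0.012,0.038,0,0,0,0.055],[0.012,0.038,0,0,0,0.055],[0.012,0.038,0,0,0,0.055],[0.012,0.038,0,0,0,0.055],[0.012,0.038,0,0,0,0.055],[0.012,0.038,0,0,0,0.055],[0.012,0.038,0,0,0,0.055],[0.012,0.038,0,0,0,0.055],[0.012,0.038,0,0,0,0.055],[0.012,0.038,0,0,0,0.055],[0.012,0.038,0,0,0,0.055]], "fingers": 1, "force": 20}}

```text
time_s: 1.02
tcp_pos: [0.4206, -0.1769, 0.2181]
eef_rot: [179.4, -0.2, -118.8]
contact_force: [1.2, 0.5, -0.4]
gripper_width: 0.0198
```

Emit:
{"fn": "carry_out", "kwargs": {"plan": [[0.006,0.036,0,0,0,0.055],[0.006,0.036,0,0,0,0.055],[0.006,0.036,0,0,0,0.055],[0.006,0.036,0,0,0,0.055],[0.006,0.036,0,0,0,0.055],[0.006,0.036,0,0,0,0.055],[0.006,0.036,0,0,0,0.055],[0.006,0.036,0,0,0,0.055],[0.006,0.036,0,0,0,0.055],[0.006,0.036,0,0,0,0.055],[0.006,0.03,0,0,0,0.055],[0,0,0,0,0,0]]}}

```text
time_s: 2.02
tcp_pos: [0.4842, 0.2397, 0.2173]
eef_rot: [179.4, -0.1, -81.7]
contact_force: [0.5, -0.3, 0.5]
gripper_width: 0.0006
```

```bash
python3 - <<'E'
from h import *
save('top','top1.png');save('wrist','w1.png');save('scene','scene1.png'); s=r.get_state(); print(s['tcp_pos'],s['eef_rot'],s['gripper_width'],s['joints'])
a=cv2.imread('pics/scene1.png')[125:285,150:330]; cv2.imwrite('pics/scene1z.png',cv2.resize(a,None,fx=3.7,fy=3.7,interpolation=cv2.INTER_CUBIC))
E
```

```text
[0.48288231 0.23510643 0.21737442] [ 1.79325806e+02 -1.07417282e-01 -8.20860445e+01] 0.0003790749323886109 [ 46.62911853   8.36492596 -16.84798237  -0.37164252 -65.38078654
 -38.55922314]
```

View pics/w1.png

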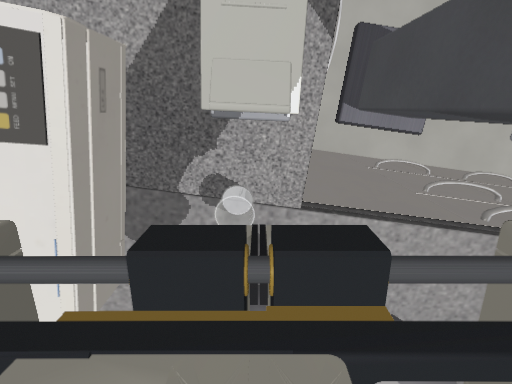

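View pics/scene1z.png

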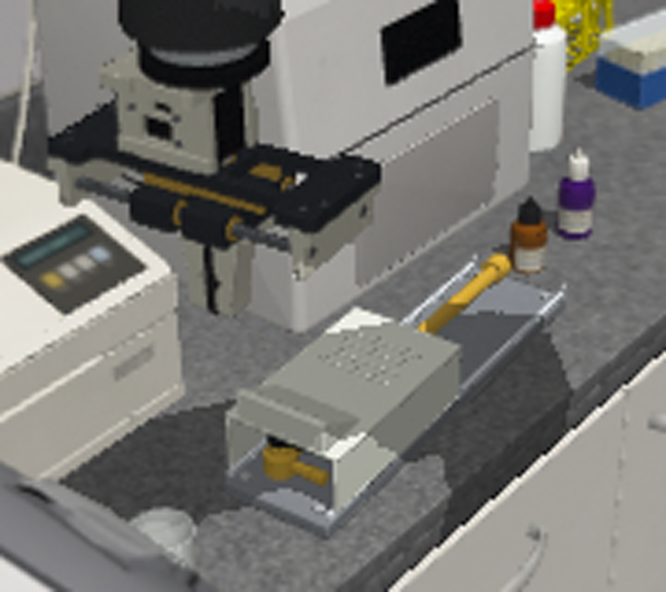

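The wrist and scene views show the closed fingers to the left of the cover, ahead of its push face, with the beaker to the left at (235,207) in the wrist view. Next I descend.

Emit:
{"fn": "carry_out", "kwargs": {"plan": [[0.001,-0.006,-0.025,0.0015,-0.012,-0.019],[0.001,-0.006,-0.035,0,0,-0.019],[0,-0.004,-0.035,0,0,0],[0,-0.002,-0.03,0,0,0],[0,0,-0.015,0,0,0],[0,0,0,0,0,0]]}}

```text
time_s: 2.67
tcp_pos: [0.4844, 0.2089, 0.0764]
eef_rot: [-179.6, 0.1, -85.0]
contact_force: [-0.0, -0.1, -0.9]
gripper_width: 0.0003
```

```bash
python3 - <<'E'
from h import *
save('scene','scene2.png'); s=r.get_state(); print(s['tcp_pos'],s['eef_rot'],s['contact_force'])
a=cv2.imread('pics/scene2.png')[125:285,150:330]; cv2.imwrite('pics/scene2z.png',cv2.resize(a,None,fx=3.7,fy=3.7,interpolation=cv2.INTER_CUBIC))
E
```

```text
[0.4848604  0.20918559 0.0777253 ] [-1.79547417e+02  1.56326196e-01 -8.49689805e+01] [-0.27681733 -0.54915521  0.19092487]
```

View pics/scene2z.png

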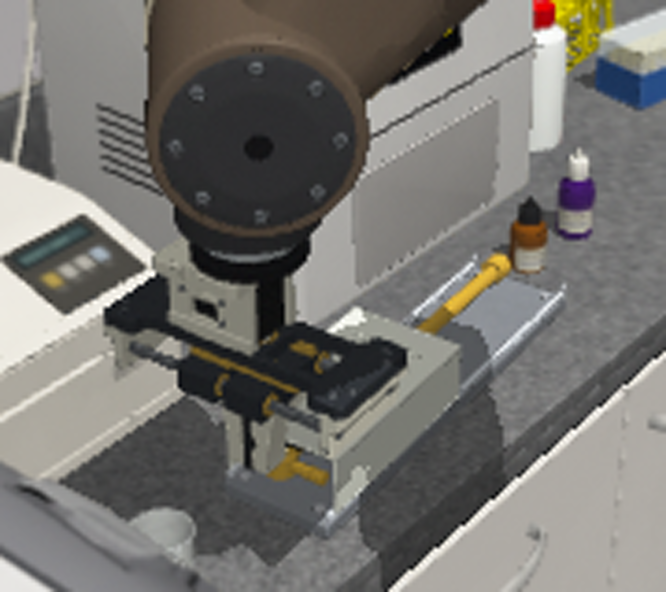

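Emit:
{"fn": "carry_out", "kwargs": {"plan": [[0.001,-0.01,-0.003,0,0,0],[0.001,-0.01,0,0,0,0],[0.001,-0.01,0,0,0,0],[0.001,-0.012,0,0,0,0],[0.0015,-0.015,0,0,0,0],[0.0015,-0.015,0,0,0,0],[0.0015,-0.015,0,0,0,0],[0.0015,-0.015,0,0,0,0],[0.0015,-0.015,0,0,0,0]]}}

```text
time_s: 3.47
tcp_pos: [0.5003, 0.0867, 0.0833]
eef_rot: [-178.8, 0.8, -85.0]
contact_force: [-0.1, 3.6, -2.1]
gripper_width: 0.0008
```

Emit:
{"fn": "carry_out", "kwargs": {"plan": [[0.0015,-0.012,-0.004,-0.008,0.01,0],[0.0015,-0.012,-0.004,-0.008,0.01,0],[0.0015,-0.012,-0.002,0,0,0],[0.0015,-0.012,0,0,0,0],[0.001,-0.01,-0.001,0,0,0]]}}

```text
time_s: 3.88
tcp_pos: [0.5095, 0.0231, 0.078]
eef_rot: [-179.4, 0.3, -85.2]
contact_force: [-1.6, 3.3, 2.3]
gripper_width: 0.0004
```

Emit:
{"fn": "carry_out", "kwargs": {"plan": [[0.0005,-0.006,-0.002,0,0,0],[0.0005,-0.006,-0.001,0,0,0],[0.0005,-0.005,-0.001,0,0,0],[0.0005,-0.004,0,0,0,0]]}}

```text
time_s: 4.22
tcp_pos: [0.5122, 0.0044, 0.0764]
eef_rot: [-179.0, 1.0, -85.4]
contact_force: [-20.9, 54.3, 11.4]
gripper_width: 0.0001
```

Emit:
{"fn": "carry_out", "kwargs": {"plan": [[-0.0005,0.008,0,0,0,0],[-0.002,0.02,0.005,-0.015,0.015,0.01],[-0.002,0.03,0.02,0,0,0],[-0.003,0.035,0.02,0,0,0],[-0.003,0.035,0.025,0,0,0],[-0.003,0.035,0.025,0,0,0],[-0.003,0.03,0.02,0,0,0],[-0.003,0.02,0.02,0,0,0],[0,0.01,0,0,0,0],[0,0,0,0,0,0]]}}

```text
time_s: 5.05
tcp_pos: [0.4887, 0.2329, 0.2163]
eef_rot: [179.9, 0.2, -85.0]
contact_force: [-0.8, -0.0, -0.3]
gripper_width: 0.0006
```

```bash
cat >> h.py <<'E'
def wcam():
    from scipy.spatial.transform import Rotation as Ro
    s=r.get_state(); m=dict(r.camera_model('wrist')); M=np.array(m['mount']); T=np.eye(4); T[:3,:3]=Ro.from_euler('xyz',s['eef_rot'],degrees=True).as_matrix(); T[:3,3]=s['tcp_pos']
    W=np.linalg.inv(T@M); m['R']=W[:3,:3]; m['t']=W[:3,3]; return m
E
python3 - <<'E'
from h import *
import pickle
s=r.get_state(); m=wcam(); save('wrist','w3.png');pickle.dump(m,open('w3.pkl','wb'));save('scene','scene3.png'); save('top','top3.png'); print(s['tcp_pos'],s['eef_rot'],s['contact_force'])
for a,b,c,d,f in(('scene3',125,285,150,330),):
  cv2.imwrite('pics/%sz.png'%a,cv2.resize(cv2.imread('pics/%s.png'%a)[b:c,d:f],None,fx=3.7,fy=3.7,interpolation=cv2.INTER_CUBIC))
E
```

```text
[0.48870463 0.23289333 0.21632787] [179.90976331   0.19052515 -84.96130407] [-0.80076054 -0.0347287  -0.30058792]
```

View pics/w3.png

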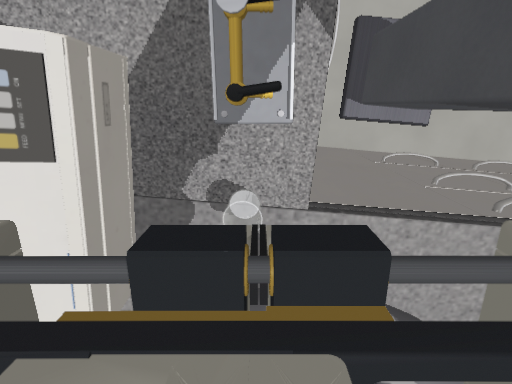

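View pics/scene3z.png

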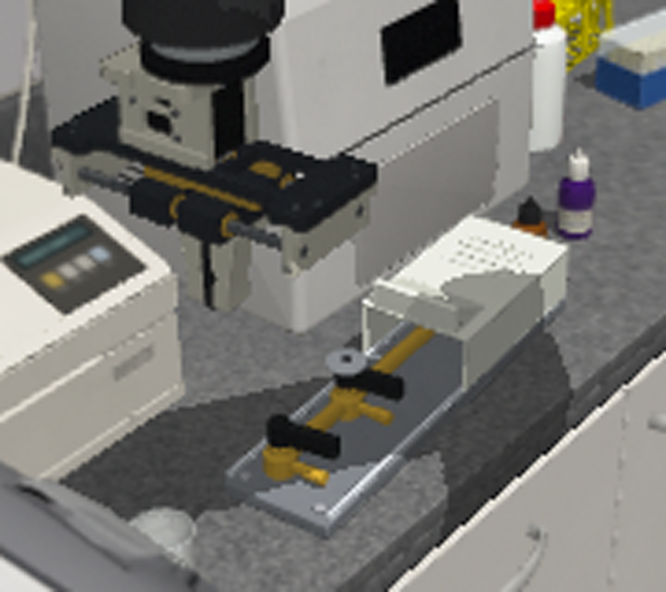

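View pics/top3.png

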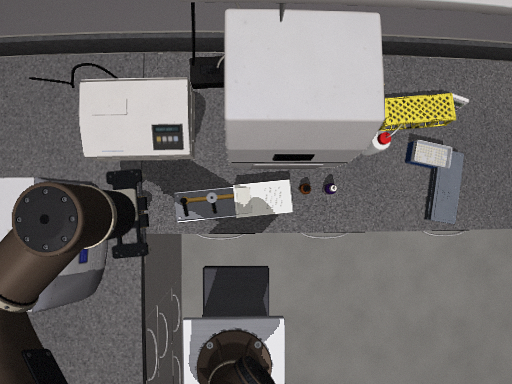

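The cover is open at its right stop. The disc is on the right valve (y = +60), at (212,197) in the top view. The left valve is the plain one. Next I measure the handles.

```bash
python3 - <<'E'
import cv2
a=cv2.imread('pics/top3.png')[180:230,165:305]; cv2.imwrite('pics/top3z.png',cv2.resize(a,None,fx=5.5,fy=5.5,interpolation=cv2.INTER_CUBIC))
E
```

```text
(no output)
```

View pics/top3z.png

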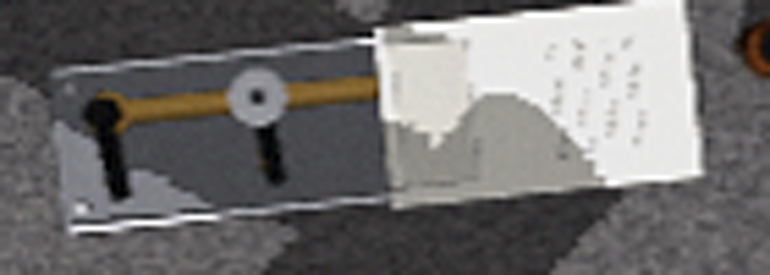

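```bash
python3 - <<'E'
from h import *
z=lambda u,v:(u/5.5+165-.4,v/5.5+180-.4)
o=np.array([.515,-.001]);a=np.radians(5.7);E=np.array([[np.cos(a),np.sin(a)],[-np.sin(a),np.cos(a)]])
for n,uv,h in (('disc',(257,97),.062),('tagtip',(277,181),.056),('plainaxis',(104,112),.058),('plaintip',(120,196),.056),('trayLF',(73,230),.02),('trayLB',(55,70),.02),('covL_B',(376,32),.068),('covL_F',(392,206),.068),('covR_F',(702,174),.068),('covR_B',(685,0),.068)):
    p=onz('top',z(*uv),h); print(n,p.round(4),'local',(E@(p[:2]-o)).round(4))
for n,uv,h in (('disc',(347,360),.062),('tagtip',(401,385),.049),('plaintip',(338,443),.049)):
    p=onz('scene',(uv[0]/3.7+150-.4,uv[1]/3.7+125-.4),h); print(n,p.round(4),'local',(E@(p[:2]-o)).round(4))
E
```

```text
disc [0.5298 0.0634 0.062 ] local [0.0211 0.0626]
tagtip [0.4846 0.0532 0.056 ] local [-0.0249  0.0569]
plainaxis [0.5221 0.1461 0.058 ] local [0.0217 0.1457]
plaintip [0.4769 0.1377 0.056 ] local [-0.0241  0.1418]
trayLF [0.457  0.1693 0.02  ] local [-0.0408  0.1752]
trayLB [0.5463 0.1795 0.02  ] local [0.049  0.1765]
covL_B [ 0.5642 -0.0007  0.068 ] local [ 0.049  -0.0046]
covL_F [ 0.4712 -0.0089  0.068 ] local [-0.0444 -0.0035]
covR_F [ 0.4871 -0.1753  0.068 ] local [-0.045  -0.1707]
covR_B [ 0.5808 -0.1671  0.068 ] local [ 0.049  -0.1718]
disc [0.5253 0.0645 0.062 ] local [0.0167 0.0641]
tagtip [0.4847 0.0499 0.049 ] local [-0.0251  0.0537]
plaintip [0.4762 0.1337 0.049 ] local [-0.0252  0.1379]
```

Emit:
{"fn": "carry_out", "kwargs": {"plan": [[-0.005,-0.03,-0.01,0,0,0],[-0.005,-0.03,-0.02,0,0,0],[-0.005,-0.03,-0.02,0,0,0],[-0.005,-0.03,-0.02,0,0,0],[-0.004,-0.026,-0.01,0,0,0],[0,0,-0.01,0,0,0]]}}

```text
time_s: 5.7
tcp_pos: [0.4601, 0.0722, 0.119]
eef_rot: [179.6, -0.0, -85.3]
contact_force: [-0.4, 0.4, 0.3]
gripper_width: 0.0005
```

Emit:
{"fn": "carry_out", "kwargs": {"plan": [[0.003,0.01,-0.01,0,0,0.01],[0,0,-0.025,0,0,0],[0,0,-0.025,0,0,0],[0,0,-0.013,0,0,0],[0,0,0,0,0,0]]}}

```text
time_s: 6.12
tcp_pos: [0.4575, 0.0704, 0.0387]
eef_rot: [179.1, -0.3, -85.4]
contact_force: [-0.7, 0.3, -0.5]
gripper_width: 0.0004
```

```bash
python3 - <<'E'
from h import *
save('scene','scene4.png'); s=r.get_state(); print(s['tcp_pos'],s['eef_rot'],s['contact_force'])
for a,b,c,d,f in(('scene4',185,285,190,320),):
  cv2.imwrite('pics/%sz.png'%a,cv2.resize(cv2.imread('pics/%s.png'%a)[b:c,d:f],None,fx=5,fy=5,interpolation=cv2.INTER_CUBIC))
E
```

```text
[0.4577522  0.07056377 0.03959494] [179.11054482  -0.28186074 -85.38491358] [ 0.02518715 -0.70535535 -0.38696504]
```

View pics/scene4z.png

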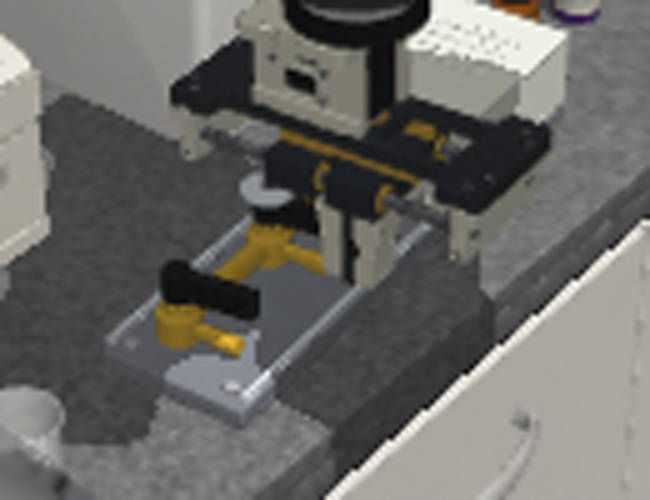

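Emit:
{"fn": "carry_out", "kwargs": {"plan": [[0.002,0.006,0.006,-0.002,-0.015,0.01],[0.008,0,0.001,0,0,0],[0,0,0,0,0,0]]}}

```text
time_s: 6.42
tcp_pos: [0.4689, 0.0757, 0.0487]
eef_rot: [-179.9, -0.5, -84.8]
contact_force: [0.9, -1.1, 0.2]
gripper_width: 0.0005
```

```bash
cat >> h.py <<'E'
def rel():
    s=r.get_state(); a=np.radians(5.7);E=np.array([[np.cos(a),np.sin(a)],[-np.sin(a),np.cos(a)]])
    p=E@(s['tcp_pos'][:2]-np.array([.5275,.063])); print('rel',p.round(4),'z',s['tcp_pos'][2].round(4),'rot',s['eef_rot'].round(1),'F',s['contact_force'].round(1),'t',s['time_s'])
    for th in np.radians([0,15,30,45,60,75,90,95]):
        u=np.array([-np.cos(th),-np.sin(th)]);n=np.array([np.sin(th),-np.cos(th)])
        c=.040*u-.005*n+[-.021,.0095]; w=E.T@c+[.5275,.063]; print(np.degrees(th).round(),w.round(4),(w-s['tcp_pos'][:2]).round(4))
E
python3 -c "
from h import *
rel()"
```

```text
rel [-0.057   0.0184] z 0.0487 rot [-179.9   -0.5  -84.8] F [ 0.9 -1.1  0.2] t 6.4167
0.0 [0.4654 0.0714] [-0.0036 -0.0043]
15.0 [0.4665 0.0609] [-0.0025 -0.0148]
30.0 [0.4703 0.0511] [ 0.0013 -0.0246]
45.0 [0.4765 0.0426] [ 0.0075 -0.0331]
60.0 [0.4846 0.036 ] [ 0.0157 -0.0397]
75.0 [0.4943 0.0317] [ 0.0253 -0.044 ]
90.0 [0.5047 0.0301] [ 0.0357 -0.0456]
95.0 [0.5082 0.0301] [ 0.0392 -0.0455]
```

Now push along the arc, to about 45° first.

Emit:
{"fn": "carry_out", "kwargs": {"plan": [[-0.001,-0.007,-0.001,0,0,0],[-0.001,-0.007,0,0,0,0],[0.001,-0.007,0,0,0,0],[0.003,-0.006,0,0,0,0],[0.004,-0.005,0,0,0,0]]}}

```text
time_s: 6.83
tcp_pos: [0.4767, 0.0431, 0.0509]
eef_rot: [-179.5, -0.3, -84.7]
contact_force: [-1.2, 0.9, -0.5]
gripper_width: 0.0007
```

```bash
python3 - <<'E'
from h import *
rel()
save('scene','scene5.png')
for a,b,c,d,f in(('scene5',185,285,190,320),):
  cv2.imwrite('pics/%sz.png'%a,cv2.resize(cv2.imread('pics/%s.png'%a)[b:c,d:f],None,fx=5,fy=5,interpolation=cv2.INTER_CUBIC))
E
```

```text
rel [-0.0525 -0.0148] z 0.0509 rot [-179.5   -0.3  -84.7] F [-1.2  0.9 -0.5] t 6.8333
0.0 [0.4654 0.0714] [-0.0114  0.0283]
15.0 [0.4665 0.0609] [-0.0103  0.0178]
30.0 [0.4703 0.0511] [-0.0065  0.008 ]
45.0 [0.4765 0.0426] [-0.0003 -0.0005]
60.0 [0.4846 0.036 ] [ 0.0079 -0.0071]
75.0 [0.4943 0.0317] [ 0.0175 -0.0114]
90.0 [0.5047 0.0301] [ 0.0279 -0.013 ]
95.0 [0.5082 0.0301] [ 0.0314 -0.013 ]
```

View pics/scene5z.png

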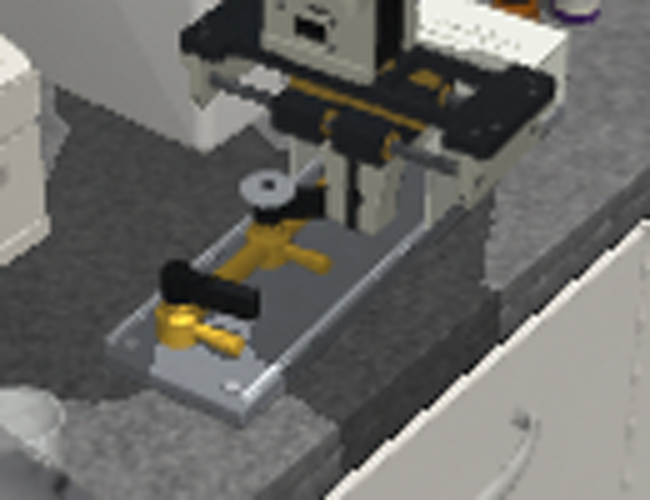

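The handle has turned about halfway and the finger is still on its left side. I continue.

Emit:
{"fn": "carry_out", "kwargs": {"plan": [[0.005,-0.005,-0.003,0,0,0],[0.006,-0.004,-0.001,0,0,0],[0.006,-0.002,0,0,0,0],[0.006,-0.001,0,0,0,0],[0.004,0,0,0,0,0]]}}

```text
time_s: 7.3
tcp_pos: [0.5052, 0.027, 0.0459]
eef_rot: [-179.8, -0.4, -84.8]
contact_force: [-1.3, -1.1, 1.7]
gripper_width: 0.0006
```

```bash
python3 - <<'E'
from h import *
rel()
save('scene','scene6.png')
for a,b,c,d,f in(('scene6',185,285,190,320),):
  cv2.imwrite('pics/%sz.png'%a,cv2.resize(cv2.imread('pics/%s.png'%a)[b:c,d:f],None,fx=5,fy=5,interpolation=cv2.INTER_CUBIC))
E
```

```text
rel [-0.0257 -0.0336] z 0.0459 rot [-179.8   -0.4  -84.8] F [-1.3 -1.1  1.7] t 7.3
0.0 [0.4654 0.0714] [-0.0399  0.0444]
15.0 [0.4665 0.0609] [-0.0388  0.0339]
30.0 [0.4703 0.0511] [-0.035   0.0241]
45.0 [0.4765 0.0426] [-0.0288  0.0156]
60.0 [0.4846 0.036 ] [-0.0206  0.009 ]
75.0 [0.4943 0.0317] [-0.011   0.0047]
90.0 [0.5047 0.0301] [-0.0006  0.0031]
95.0 [0.5082 0.0301] [0.0029 0.0031]
```

View pics/scene6z.png

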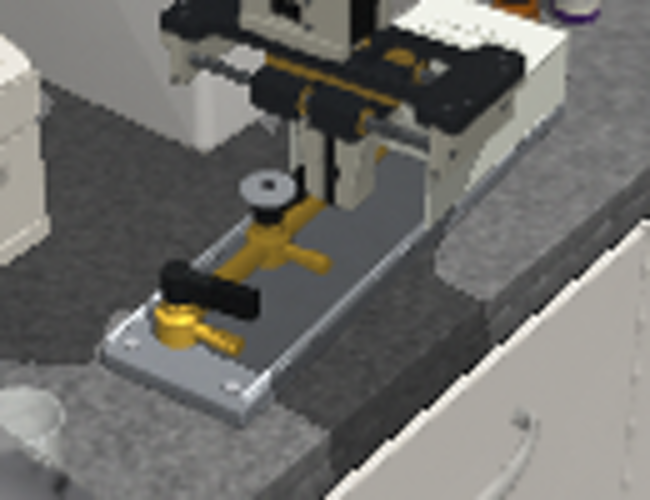

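Emit:
{"fn": "carry_out", "kwargs": {"plan": [[0.003,0,0,0,0,0],[0.003,0,0,0,0,0]]}}

```text
time_s: 7.52
tcp_pos: [0.5114, 0.0268, 0.0453]
eef_rot: [-179.9, -0.5, -84.9]
contact_force: [-12.6, 1.5, 9.8]
gripper_width: 0.0003
```

Emit:
{"fn": "carry_out", "kwargs": {"plan": [[0.002,0,0,0,0,0],[0.001,0,0,0,0,0]]}}

```text
time_s: 7.68
tcp_pos: [0.5111, 0.0261, 0.0444]
eef_rot: [179.7, -0.5, -84.9]
contact_force: [-3.7, 0.3, 3.1]
gripper_width: 0.0001
```

Emit:
{"fn": "carry_out", "kwargs": {"plan": [[0.004,0,0.001,0,0,0],[0.004,0,0,0,0,0]]}}

```text
time_s: 7.85
tcp_pos: [0.5114, 0.0253, 0.0435]
eef_rot: [178.9, -0.6, -85.0]
contact_force: [-16.6, 4.0, 12.2]
gripper_width: 0.0006
```

Emit:
{"fn": "carry_out", "kwargs": {"plan": [[-0.006,-0.001,0,0,0,0],[-0.012,-0.001,0,0,0,0],[-0.015,0,0.005,0.001,-0.015,0],[-0.01,0,0.025,0,0,0],[0,0,0.035,0,0,0],[0,0,0.035,0,0,0],[0,0,0.035,0,0,0],[0,0,0.03,0,0,0],[0,-0.01,0.01,0,0,0]]}}

```text
time_s: 8.6
tcp_pos: [0.4605, 0.0133, 0.2228]
eef_rot: [179.7, -0.7, -84.8]
contact_force: [1.5, -0.5, -0.8]
gripper_width: 0.0004
```

Emit:
{"fn": "carry_out", "kwargs": {"plan": [[-0.003,-0.025,0,0,0,-0.03],[-0.003,-0.035,0,0,0,-0.05],[-0.003,-0.035,0,0,0,-0.05],[-0.003,-0.035,0,0,0,-0.05],[-0.003,-0.035,0,0,0,-0.05],[-0.003,-0.035,0,0,0,-0.05],[-0.003,-0.035,0,0,0,-0.05],[-0.003,-0.035,0,0,0,-0.05],[-0.003,-0.035,0,0,0,-0.05],[-0.003,-0.035,0,0,0,-0.05],[-0.003,-0.02,0,0,0,0],[0,0,0,0,0,0]]}}

```text
time_s: 9.6
tcp_pos: [0.426, -0.3596, 0.2326]
eef_rot: [-178.2, -0.4, -113.1]
contact_force: [0.6, 0.3, -0.8]
gripper_width: 0.0005
```

```bash
python3 - <<'E'
from h import *
s=r.get_state(); print(s['tcp_pos'],s['eef_rot'],s['contact_force'])
save('scene','scene7.png');save('top','top7.png')
for a,b,c,d,f,k in(('scene7',155,285,180,330,4.5),('top7',165,240,120,350,3.4)):
  cv2.imwrite('pics/%sz.png'%a,cv2.resize(cv2.imread('pics/%s.png'%a)[b:c,d:f],None,fx=k,fy=k,interpolation=cv2.INTER_CUBIC))
E
```

```text
[ 0.4259586  -0.35958139  0.23264251] [-178.22036248   -0.38934293 -113.11229848] [ 0.63489596  0.32757246 -0.82958544]
```

View pics/scene7z.png

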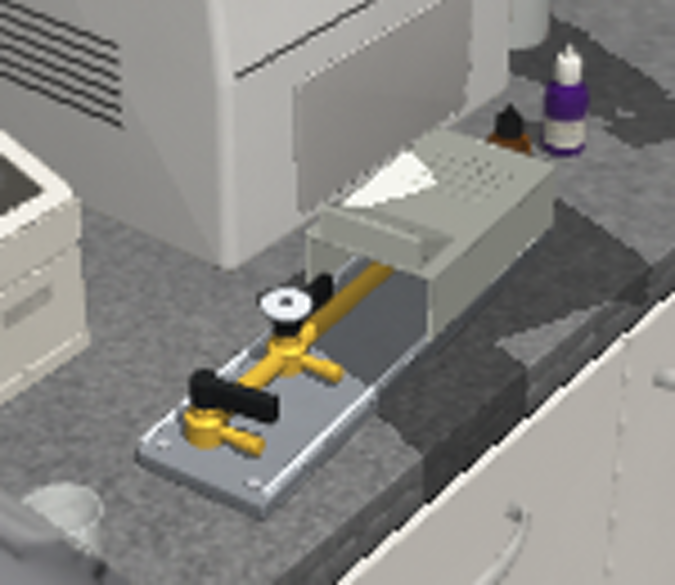

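View pics/top7z.png

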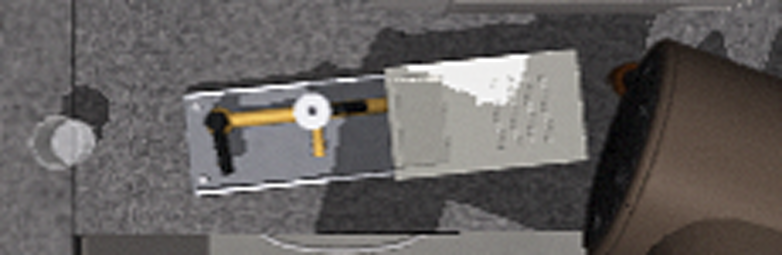

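The tagged lever lies along the header pipe: in the zoomed top view it runs from (312,111) to (366,106), parallel to the rails. The cover hasn't moved since it reached its stop. The plain handle, beaker and bottles look undisturbed.

```bash
python3 -c "
from plant import r
print(r.get_state()['qd'].round(2)); r.close_job()"
```

```text
[ 2.01 -1.01 -0.59 -0.34 -0.25 -0.33]
the job is handed in; nothing more can be done
```

The job is done and handed in: the cover is open at its right stop, and the tagged valve (the right one, y = +60 mm) is shut against its stop.

- **Cover:** I pushed it right with closed fingers on the push face until it hit the stop. The wrist force rose to about 58 N there. It stayed where I left it between the later pictures.
- **Tagged handle:** I pushed it from its left side with closed fingers, without pinching, through the quarter turn. It stopped at the same tool position on repeated pushes, with about 13–17 N along the push (about 21 N in all). In the last top view the lever lies along the header pipe to within about half a degree, by eye.
- **Everything else:** By eye, the plain handle, beaker and dropper bottle are where they were. The brown bottle was partly hidden by the cover and the arm in the last pictures, but the part I could see was in place.
- **Finish:** The arm ended clear, 0.23 m above the worktop to the right of the manifold. Contact force was only the roughly 1 N noise level, and the clock read about 9.7 s. The joints were still settling at up to 2 degrees/s when I handed in.

The position checks disagreed by 2–5 mm between the top and scene cameras, which was within the clearances I left. The fingertips rose about 6 mm above where I intended while pushing the cover. They stayed within the push face's height, and I corrected this mid-push.

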